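Feed the soap loaf through the guide rails of the loaf cutter

TASK

Get the cutter ready for the next slice: with the fingertips, push the loaf of soap along the white bed, in between the two guide rails and on through until its front end is right up against the stop plate. Only push it, never lift or tip it; leave the wire bow raised and the things round about where they are, and finish with the robot clear of everything.

Things in the scene. Friction and masses are not known exactly. Their poses are not given: they have to be found in the camera images.
- cutter: Soap loaf cutter, fixed to the bench: white plastic bed 480 mm long (x -250 to +230), 280 wide (y +-140), 20 thick, with two aluminium guide rails, a stop plate and a wire bow. Origin: on the bench top (20 mm under the bed's top face), on the lane's centre line. x = feed direction along the lane towards the stop, y across it, z up. At x below 0 the bed is open: the loaf is pushed from there.
- mouth (a point): Middle of the lane's entry, on the bed's top face (cutter x = 30, y = 0 mm), axes as the cutter's. From here the rails run straight along x for 165 mm, 92 mm apart (inner faces at y = +46 and -46), each 16 thick, 36 high above the bed. Before it each rail has a lead-in 26 mm long turned outward 24 degrees, reaching back to 24 mm before this point, where the opening is about 113 mm wide.
- stop (a point): Foot of the stop plate's face, on the bed's top face and the lane's centre line (cutter x = 185, y = 0 mm: 155 mm past the mouth), axes as the cutter's. The face is 80 mm wide, 52 high, square to the lane and looks back along it (-x).
- loaf: The loaf of soap: honey-coloured block 130 mm long (x), 88 wide (y), 60 high with a wavy top standing 4 mm more, 0.5 to 0.9 kg, lying on the open part of the bed, somewhat askew and to one side. It slides with friction and stays where it is left. Origin: centre of its underside. x points along its length to the front end (65 mm ahead of the origin), which faces the lane at the start.
- bow (a joint): Hinge of the wire bow, a steel frame with a black handle standing up to 340 mm above the bench beside the lane, at cutter x = 160 mm, y about -100 to -290 mm. 0 = raised, leaning back, where its weight keeps it; grows as it swings down across the lane (1.83 rad = fully down).
- scraper: Bystander: a bench scraper, steel blade and wooden grip, 104 x 65 mm, 18 mm high, lying on the bed beside the rail on the cutter's +y side. Origin: centre of its underside.
- bar: Bystander: a cut bar of soap, 88 x 60 x 25 mm, lying flat on the bench beyond the cutter's stop end. Origin: centre of its underside.
- jar: Bystander: a white lidded jar, 72 mm across and 85 mm high, standing on the bench beyond the loading end. Origin: centre of its underside.
- bottle: Bystander: an amber bottle, 54 mm across and 105 mm high, standing on the bench beyond the loading end. Origin: centre of its underside.
Mind the look-alikes: they are no part of the job. What is meant by the loaf is not orange, and is the smaller of those in its own colour.

How it is judged:
By the outcome, as a careful person would: the job done as asked, in the order asked, and still so for the second after the job is handed in, with the robot touching nothing.
It also fails if it takes over 58 s, if anything falls off the work surface, if the arm or the gripper's body presses on something with over 40 N, if the wrist force passes 120 N, or if a joint passes its speed limit or range.

ROBOT

A 6-joint arm with a two-finger parallel gripper is mounted at the origin on the work surface. World frame = base frame: x ahead of the robot, y to its left, z up, the work surface at z = 0. Lengths are in m, angles in rad, forces in N, time in s.
With the tool pointing down it reaches from about 0.25 to 0.8 m from the base axis. Payload 8.5 kg.
Tool frame: the origin (TCP) lies midway between the tips of the shut fingers; the grasp point (between the pads) lies 19 mm behind it; z points along the fingers, y is the line along which they close (so a half turn about z gives the same grasp; the last joint's range is limited). The gripper opens to 85 mm and grips with 20 to 120 N. Pads are 22 mm wide; open, the fingers measure 114 mm over their backs; the gripper's body (76 mm by 85 mm) begins 54 mm behind the grasp point. The pads swing forward as they close: fully open they stand 13 mm farther back than shut.
Start: joints at [-1.228, 0.238, -0.013, 1.319, 0, 1.571], TCP at [0.176, -0.494, 0.231] pointing down, gripper open.
Joint ranges: [-2.66, 2.66], [-1.03, 1.9], [-1.14, 1.46], [-1.82, 2.27], [-1.45, 1.34], [-3.14, 3.14]. Speed limits (rad/s): [2.22, 2.22, 2.79, 3.14, 3.14, 3.14].

INTERFACE

Orientations are given as a 3x3 rotation matrix whose columns are the frame's x, y, z axes.
In Python, from cell import telemetry, read_camera, robot, boxes_of, mark_of gives the robot as it stands.
- The arm moves only by the tool servo_tool, never from a script. Its argument "plan" is a list of rows, each an object with "rotation": the turn, a rotation vector about the world's x, y, z in degrees, a list of three; "dp": the shift along the world's x, y, z in cm, a list of three; "gripper": the opening in per cent of the stroke, from 0 (shut) to 100 (fully open). In form: [{"rotation": [rx, ry, rz], "dp": [dx, dy, dz], "gripper": gripper}, ...]. A call has 1 to 20 rows; each row is the pose to reach, as a shift and turn from the pose commanded when the call began; what a row does not reach only later rows make up. A row lasts 1/8 s, in which the tool goes at most 62.5 mm and 10.7 degrees, less where a joint would pass 70% of its speed; a pose out of reach is approached as far as the arm can. A call with a gripper value outside its range is refused whole. The fingers move at their own pace and stop on an object; the grip force is fixed at half the most. Time passes only in rows, so rows that repeat a pose let the fingers close. It gives the time, the measured TCP pose, the force, the opening and the grip force at its end, in the units of the state.
- telemetry.sense(): the state, without advancing time (a new reading comes with each control period).
- read_camera(name): name is "scene" or "top" or "wrist"; returns a dict with "frame" (400x640x3 uint8, blue, green, red), "camera_matrix" (3x3 intrinsics, pixels), "D" ([k1, k2, p1, p2, k3] as OpenCV has them; the pictures are not rectified), "pose" (4x4, takes a point from camera to world coordinates); the wrist camera has in their place "T_tool_cam" (4x4, takes a point from camera to tool coordinates, whose origin is the TCP and whose axes are the flange's). Camera axes: x right, y down, z forward; pixel columns grow to the right and rows downward; lengths in m; the calibration is good to about 2 mm. A picture is of the moment at which its call begins: read the wrist's pose just before it. There is no depth.
- robot.job_done(): hands the job in; it is judged then, once.
Trained networks look in the newest picture that a camera, given by its name, has taken for a name from the list of things; names that differ only in an ending like _2 or _b are one class to them, and where a whole thing is asked for, a point or a joint stands for the part that bears it (a point fixed in the world has none). Each returns a list of dicts, best first, with "confidence" (0 to 1); they miss things now and then, are a little off and sometimes report something else, mostly with a low value. They report only what shows in the picture. A call takes as long as a camera call. They do not tell look-alikes from the thing itself.
- boxes_of(target, camera): "extent" ([left, top, width, height] as shares, 0 to 1, of the picture: columns of its width, rows of its height, round what is visible of it).
- mark_of(target, camera): "position" ([column, row] as shares, 0 to 1, of the picture: columns of its width, rows of its height: a listed point, or the origin of a listed thing).
The state is a dict: "t": time; "joint_pos": joint angles; "joint_vel": joint speeds; "joint_efforts": joint torques, N m; "tcp_pos": TCP position; "ee_rot": TCP orientation; "contact_force": force on the tool from outside, world axes, zero at the start; "moment": the same for the moment, N m; "grip_width": opening from 0.0 (shut) to 1.0 (fully open); "grasp_force": force on a finger pad.
Only numpy, scipy, OpenCV 4.12 (cv2) and the standard library are available. Lean on these libraries where they do the work, as an engineer would, in place of code of your own. Each camera call takes 0.05 s, during which the arm holds its last target. There are 200 camera calls.

## Working session

There is one attempt and no reset: what is moved stays moved. The work goes in short steps, Python scripts to look and compute and a tool call to move; the robot and the scene stay as the last step left them, time stands still between calls to the robot, and variables do not carry over. Pictures are saved under pics/ and viewed, at most 10 in all, crops included, and the job is handed in when it is done.

Besides the shell and the picture viewer there is one more tool, called after "Request:" by a JSON object that holds its "name" and its "arguments", one argument or row to a line. servo_tool: Moves the arm, as the interface text tells. Its arguments: {"type":"object","properties":{"plan":{"type":"array"}},"required":["plan"]}

```bash
mkdir -p pics
cat > h.py <<'E'
import numpy as np, cv2
from cell import telemetry, read_camera, robot, boxes_of, mark_of
def ray(c,px,T=None):
    P=np.array(c["pose"]) if T is None else T
    u=cv2.undistortPoints(np.array(px,float).reshape(-1,1,2),np.array(c["camera_matrix"]),np.array(c["D"])).reshape(-1,2)
    d=np.c_[u,np.ones(len(u))]@P[:3,:3].T
    return P[:3,3],d
def at_z(c,px,z,T=None):
    o,d=ray(c,px,T); return o+d*((z-o[2])/d[:,2:3])
def proj(c,X):
    P=np.linalg.inv(np.array(c["pose"])); r=cv2.Rodrigues(P[:3,:3])[0]
    return cv2.projectPoints(np.array(X,float).reshape(-1,1,3),r,P[:3,3],np.array(c["camera_matrix"]),np.array(c["D"]))[0].reshape(-1,2)
E
python3 - <<'E'
from h import *
for n in ("scene","top"):
    c=read_camera(n); cv2.imwrite(f"pics/{n}0.png",c["frame"])
    for t in ("cutter","mouth","stop","loaf","scraper","bar","jar","bottle","bow"):
        m=[(np.round(np.array(x["position"])*[640,400],1).tolist(),round(x["confidence"],2)) for x in mark_of(t,n)]
        print(n,t,[(p,s,at_z(c,p,0.02 if t in("mouth","stop","loaf","scraper") else 0)[0,:2].round(3).tolist()) for p,s in m[:4]])
E
```

```text
scene cutter [([344.4, 217.9], 0.76, [0.563, 0.087])]
scene mouth [([354.6, 207.0], 0.77, [0.556, 0.124])]
scene stop [([400.9, 194.3], 0.73, [0.572, 0.277])]
scene loaf [([371.3, 295.0], 0.96, [0.838, -0.021]), ([176.2, 190.2], 0.9, [0.231, -0.294]), ([309.6, 230.3], 0.87, [0.581, -0.035])]
scene scraper [([367.9, 181.0], 0.56, [0.468, 0.232])]
scene bar [([419.9, 170.4], 0.63, [0.477, 0.437])]
scene jar [([172.2, 292.3], 0.77, [0.597, -0.402])]
scene bottle [([153.5, 253.5], 0.75, [0.447, -0.411])]Traceback (most recent call last):
  File "<stdin>", line 5, in <module>
ValueError: it knows: bar, bottle, cutter, jar, loaf, mouth, scraper, stop
```

View pics/scene0.png

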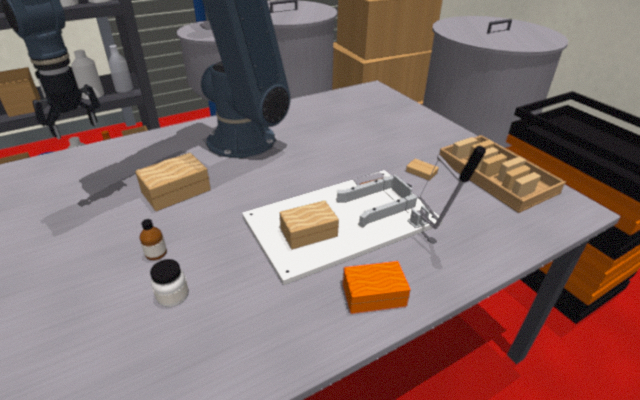

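The scene view shows three loaf-like blocks: orange at (376,286), a larger honey one off the bed at (173,181), and a smaller honey one on the bed at (309,223). The last one matches the description. The bow is raised, with its handle at (472,163).

Run:
```python
from h import *
n="top"
c=read_camera(n); cv2.imwrite(f"pics/top0.png",c["frame"])
for t in ("cutter","mouth","stop","loaf","scraper","bar","jar","bottle"):
        m=[(np.round(np.array(x["position"])*[640,400],1).tolist(),round(x["confidence"],2)) for x in mark_of(t,n)]
        print(n,t,[(p,s,at_z(c,p,0.02 if t in("mouth","stop","loaf","scraper") else 0)[0,:2].round(3).tolist()) for p,s in m[:4]])
print(np.array(c["pose"]).round(3).tolist())
```

```text
top cutter [([313.6, 185.1], 0.69, [0.582, 0.074])]
top mouth [([297.3, 187.1], 0.76, [0.572, 0.117]), ([180.9, 215.8], 0.38, [0.488, 0.427])]
top stop [([239.7, 187.1], 0.89, [0.569, 0.271])]
top loaf [([448.0, 326.8], 0.93, [0.211, -0.289]), ([343.3, 97.4], 0.84, [0.826, -0.002]), ([354.2, 184.5], 0.77, [0.583, -0.035])]
top scraper [([249.3, 219.8], 0.85, [0.482, 0.242]), ([301.5, 184.8], 0.74, [0.579, 0.106])]
top bar [([181.6, 212.0], 0.69, [0.5, 0.433])]
top jar [([486.0, 182.8], 0.55, [0.6, -0.403])]
top bottle [([489.2, 238.9], 0.83, [0.445, -0.409])]
[[0.023, -0.992, 0.123, 0.395], [-1.0, -0.023, -0.004, 0.039], [0.007, -0.123, -0.992, 1.195], [0.0, 0.0, 0.0, 1.0]]
```

View pics/top0.png

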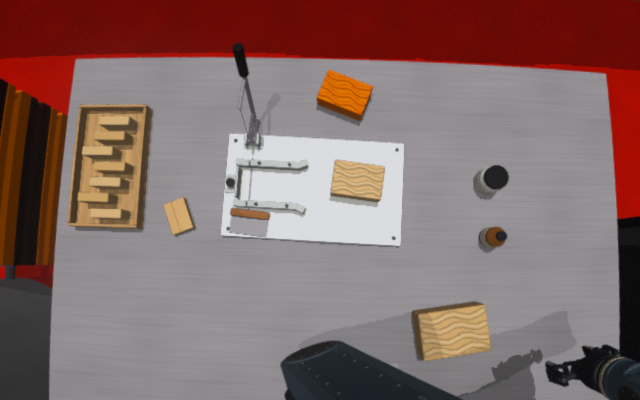

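Top view: the small honey loaf sits on the white bed at (358,180). The large look-alike is off the bed at (452,332) and the orange one at (345,95). The rails run from about x=308 to 237 and the scraper is at (249,220). Next is a close crop with measurement.

Run:
```python
from h import *
c=read_camera("top"); f=c["frame"]
def deg(v): return np.degrees(np.arctan2(v[1],v[0]))
# bed
w=(f.min(2)>195).astype(np.uint8); 
w=cv2.morphologyEx(w,cv2.MORPH_CLOSE,np.ones((5,5)))
n,l,s,_=cv2.connectedComponentsWithStats(w); 
k=l[150,380]; print("bed area",s[k])
cn=max(cv2.findContours((l==k).astype(np.uint8),cv2.RETR_EXTERNAL,cv2.CHAIN_APPROX_NONE)[0],key=cv2.contourArea).reshape(-1,2)
B=at_z(c,cn,0.02)[:,:2]; r=cv2.minAreaRect((B*1000).astype(np.float32)); print("bed",r)
hsv=cv2.cvtColor(f,cv2.COLOR_BGR2HSV); m=((hsv[...,1]>60)&(hsv[...,0]<30)).astype(np.uint8); m[:, :322]=0; m[:,395:]=0; m[:150]=0; m[212:]=0
cn=max(cv2.findContours(m,cv2.RETR_EXTERNAL,cv2.CHAIN_APPROX_NONE)[0],key=cv2.contourArea).reshape(-1,2)
L=at_z(c,cn,0.082)[:,:2]; r2=cv2.minAreaRect((L*1000).astype(np.float32)); print("loaf",r2)
corn=cv2.boxPoints(r2); print(corn.round())
# rail endpoints etc
im=cv2.resize(f[125:255,215:415],None,fx=4,fy=4,interpolation=cv2.INTER_CUBIC)
def dr(X,col):
    p=((proj(c,X)-[215,125]+.5)*4).astype(int); cv2.polylines(im,[p.reshape(-1,1,2)],True,col,1)
dr([[*(q/1000),.02] for q in cv2.boxPoints(r)],(0,0,255)); dr([[*(q/1000),.082] for q in corn],(255,0,0))
cv2.imwrite("pics/crop.png",im)
```

```text
bed area [  221   134   183   112 12926]
bed ((570.7929077148438, 74.38459777832031), (476.62921142578125, 277.2123107910156), 87.98773193359375)
loaf ((583.805419921875, -39.22053527832031), (127.55776977539062, 92.2712173461914), 83.30613708496094)
[[ 531.  -97.]
 [ 622. -108.]
 [ 637.   19.]
 [ 545.   30.]]
```

View pics/crop.png

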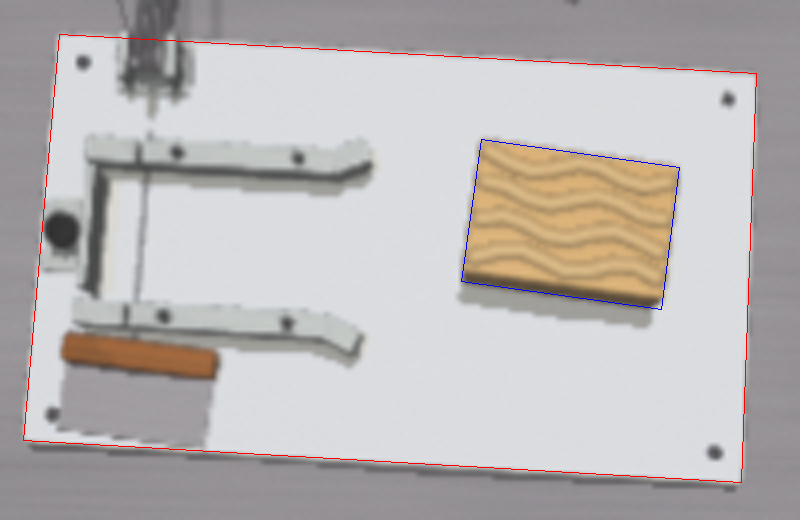

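The crop confirms the choice: a small honey loaf, wavy-topped, about 128 x 88 mm on the bed. I'll overlay the cutter model (rails, stop) and the loaf box on both cameras to check the fit.

```bash
cat >> h.py <<'E'
a=np.radians(88.0); U=np.array([np.cos(a),np.sin(a)]); V=np.array([-U[1],U[0]]); O=np.array([.5708,.0744])+.010*U
def cw(x,y,z): return [*(O+U*x/1000+V*y/1000),z]
def cut(w): d=np.array(w[:2])-O; return (d@U*1000,d@V*1000)
E
python3 - <<'E'
from h import *
out=[]
for n,(x0,y0) in (("top",(215,125)),("scene",(235,135))):
    c=read_camera(n); s=4; im=cv2.resize(c["frame"][y0:y0+72*2,x0:x0+200],None,fx=s,fy=s,interpolation=cv2.INTER_CUBIC)[:,:800]
    def dr(X,col,cl=True):
        p=((proj(c,X)-[x0,y0]+.5)*s).astype(int); cv2.polylines(im,[p.reshape(-1,1,2)],cl,col,1)
    dr([cw(x,y,.02) for x,y in((-250,-140),(230,-140),(230,140),(-250,140))],(0,0,255))
    for q in(1,-1):
        dr([cw(x,q*y,.056) for x,y in((6,56.5),(30,46),(195,46))],(0,200,0),False)
    dr([cw(185,y,z) for y,z in((-40,.02),(40,.02),(40,.072),(-40,.072))],(255,0,255))
    b=np.radians(83.3); u=np.array([np.cos(b),np.sin(b)]); v=np.array([-u[1],u[0]])
    for z in(.02,.082): dr([[*(np.array([.586,-.039])+u*i*.065+v*j*.044),z] for i,j in((1,1),(1,-1),(-1,-1),(-1,1))],(255,0,0))
    cv2.imwrite(f"pics/fit_{n}.png",im)
s=telemetry.sense(); print(s["t"],np.round(s["tcp_pos"],4),np.round(s["ee_rot"],3).tolist(),s["contact_force"],s["grip_width"])
print("O",O,"U",U,"V",V,"loaf cut",cut([.586,-.039]))
E
```

```text
1.05 [ 0.1764 -0.4944  0.2313] [[0.942, 0.336, -0.0], [0.336, -0.942, 0.0], [0.0, -0.0, -1.0]] [ 0.22132504  0.40884571 -0.09366025] 0.9982659671980837
O [0.57114899 0.08439391] U [0.0348995  0.99939083] V [-0.99939083  0.0348995 ] loaf cut (np.float64(-122.80044743408745), np.float64(-19.148343496753874))
```

View pics/fit_top.png

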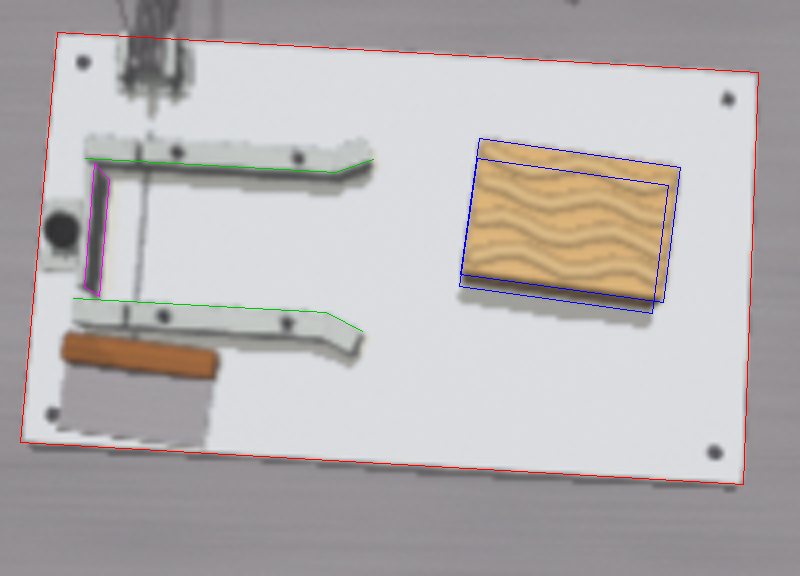

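View pics/fit_scene.png

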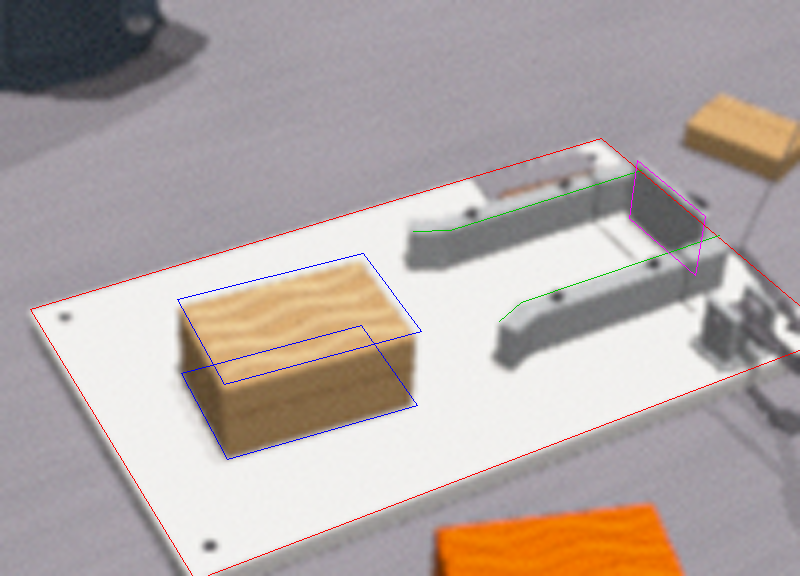

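The model fits both views: rails, stop, and the loaf at cutter x=-123, y=-19, about 4.7° askew. Plan:
1. Push it sideways from the -y side with two spread fingertips squared to the lane, which centres and aligns it.
2. Push from the rear.

First move: hover beside the loaf.

Request:
{"name": "servo_tool", "arguments": {
  "plan": [
    {"rotation": [0,0,0],"dp": [6,5.5,0],"gripper": 60},
    {"rotation": [0,0,0],"dp": [11,10,0],"gripper": 60},
    {"rotation": [0,0,-5],"dp": [16,15,0],"gripper": 60},
    {"rotation": [0,0,-10],"dp": [21,19.5,0],"gripper": 60},
    {"rotation": [0,0,-15],"dp": [26,24,0],"gripper": 60},
    {"rotation": [0,0,-20],"dp": [31,28.5,0],"gripper": 60},
    {"rotation": [0,0,-21.6],"dp": [36,33,0],"gripper": 60},
    {"rotation": [0,0,-21.6],"dp": [40.5,37.5,0],"gripper": 60},
    {"rotation": [0,0,-21.6],"dp": [45,41.5,0],"gripper": 60},
    {"rotation": [0,0,-21.6],"dp": [49,45.2,0],"gripper": 60},
    {"rotation": [0,0,-21.6],"dp": [49,45.2,0],"gripper": 60},
    {"rotation": [0,0,-21.6],"dp": [49,45.2,0],"gripper": 60},
    {"rotation": [0,0,-21.6],"dp": [49,45.2,0],"gripper": 60},
    {"rotation": [0,0,-21.6],"dp": [49,45.2,0],"gripper": 60}
  ]
}}

```text
t: 2.8
tcp_pos: [0.6657, -0.0435, 0.2317]
ee_rot: [[0.999, -0.035, 0.0], [-0.035, -0.999, -0.0], [0.0, 0.0, -1.0]]
contact_force: [0.1, 0.3, -0.3]
grip_width: 0.601
grasp_force: 0.0
```

Run:
```python
from h import *
s=telemetry.sense(); print(s["t"],np.round(s["tcp_pos"],4),np.round(s["ee_rot"],3).tolist(),np.round(s["joint_pos"],3),s["grip_width"],cut(s["tcp_pos"]))
```

```text
2.8 [ 0.6657 -0.0435  0.2317] [[0.999, -0.035, 0.0], [-0.035, -0.999, -0.0], [0.0, 0.0, -1.0]] [-0.065  0.493  0.374  1.452 -0.     3.112] 0.6007375451993189 (np.float64(-124.47506505184974), np.float64(-98.97416058500853))
```

Request:
{"name": "servo_tool", "arguments": {
  "plan": [
    {"rotation": [0,0,0],"dp": [0,0,-6],"gripper": 60},
    {"rotation": [0,0,0],"dp": [0,0,-12],"gripper": 60},
    {"rotation": [0,0,0],"dp": [0,0,-17],"gripper": 60},
    {"rotation": [0,0,0],"dp": [0,0,-19.7],"gripper": 60},
    {"rotation": [0,0,0],"dp": [0,0,-19.7],"gripper": 60},
    {"rotation": [0,0,0],"dp": [-0.7,0.02,-19.7],"gripper": 60},
    {"rotation": [0,0,0],"dp": [-1.4,0.05,-19.7],"gripper": 60},
    {"rotation": [0,0,0],"dp": [-2.0,0.07,-19.7],"gripper": 60},
    {"rotation": [0,0,0],"dp": [-2.5,0.09,-19.7],"gripper": 60},
    {"rotation": [0,0,0],"dp": [-3.0,0.1,-19.7],"gripper": 60},
    {"rotation": [0,0,0],"dp": [-3.5,0.12,-19.7],"gripper": 60},
    {"rotation": [0,0,0],"dp": [-3.9,0.14,-19.7],"gripper": 60},
    {"rotation": [0,0,0],"dp": [-4.2,0.15,-19.7],"gripper": 60},
    {"rotation": [0,0,0],"dp": [-4.2,0.15,-19.7],"gripper": 60}
  ]
}}

```text
t: 4.55
tcp_pos: [0.6245, -0.041, 0.0346]
ee_rot: [[0.999, -0.034, 0.0], [-0.034, -0.999, -0.0], [0.0, -0.0, -1.0]]
contact_force: [2.8, -0.6, 5.4]
grip_width: 0.601
grasp_force: 0.0
```

Run:
```python
from h import *
s=telemetry.sense(); print(s["t"],s["tcp_pos"],cut(s["tcp_pos"]))
for n,(x0,y0) in (("top",(215,125)),("scene",(235,105))):
    c=read_camera(n); cv2.imwrite(f"pics/lat_{n}.png",cv2.resize(c["frame"][y0:y0+144,x0:x0+200],None,fx=4,fy=4,interpolation=cv2.INTER_CUBIC))
```

```text
4.55 [ 0.62446606 -0.04095165  0.03457944] (np.float64(-123.40845757572549), np.float64(-57.659082271621564))
```

View pics/lat_scene.png

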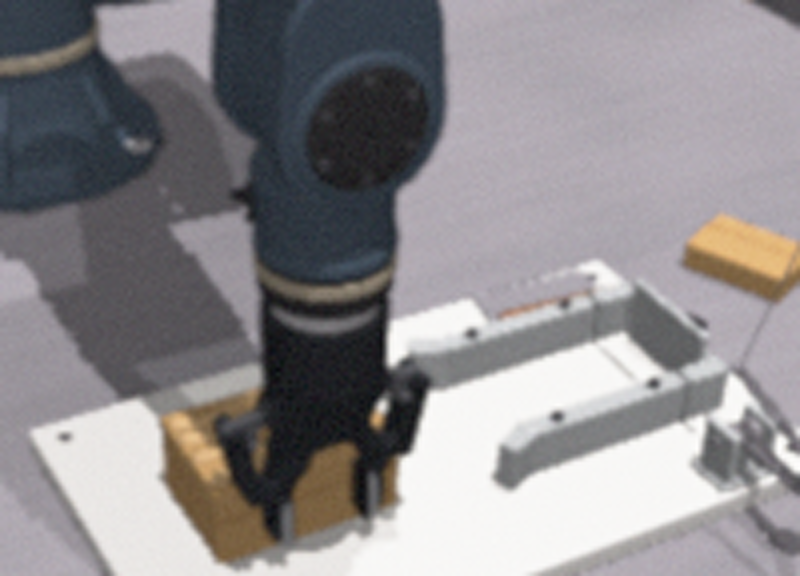

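The loaf is beside the fingertips, squared with the lane. I'll back off, raise and go round behind it.

Request:
{"name": "servo_tool", "arguments": {
  "plan": [
    {"rotation": [0,0,0],"dp": [2,0,0],"gripper": 60},
    {"rotation": [0,0,0],"dp": [3,0,3],"gripper": 60},
    {"rotation": [0,0,0],"dp": [3,-1,9],"gripper": 60},
    {"rotation": [0,0,10],"dp": [2,-3,13],"gripper": 50},
    {"rotation": [0,0,20],"dp": [1,-5,13],"gripper": 50},
    {"rotation": [0,0,30],"dp": [-1,-7,13],"gripper": 50},
    {"rotation": [0,0,40],"dp": [-3,-9,13],"gripper": 50},
    {"rotation": [0,0,50],"dp": [-6.1,-10.4,13],"gripper": 50},
    {"rotation": [0,0,60],"dp": [-6.1,-10.4,13],"gripper": 50},
    {"rotation": [0,0,70],"dp": [-6.1,-10.4,13],"gripper": 50},
    {"rotation": [0,0,80],"dp": [-6.1,-10.4,13],"gripper": 50},
    {"rotation": [0,0,90],"dp": [-6.1,-10.4,13],"gripper": 50},
    {"rotation": [0,0,90],"dp": [-6.1,-10.4,13],"gripper": 50},
    {"rotation": [0,0,90],"dp": [-6.1,-10.4,13],"gripper": 50}
  ]
}}

```text
t: 6.4
tcp_pos: [0.5628, -0.1448, 0.1637]
ee_rot: [[0.038, 0.999, -0.002], [0.999, -0.038, 0.0], [0.0, -0.002, -1.0]]
contact_force: [-0.7, -0.6, -0.0]
grip_width: 0.5
grasp_force: 0.0
```

Run:
```python
from h import *
s=telemetry.sense(); print(s["t"],s["tcp_pos"],cut(s["tcp_pos"]),np.round(s["ee_rot"],3).tolist(),s["joint_pos"][5])
c=read_camera("top"); im=cv2.resize(c["frame"][125:269,215:415],None,fx=4,fy=4,interpolation=cv2.INTER_CUBIC)
for z in(.02,.082):
    p=((proj(c,[cw(-123+i*65,-2+j*44,z) for i,j in((1,1),(1,-1),(-1,-1),(-1,1))])-[215,125]+.5)*4).astype(int); cv2.polylines(im,[p.reshape(-1,1,2)],True,(255,0,0),1)
cv2.imwrite("pics/rear.png",im)
```

```text
6.4 [ 0.562843   -0.14477652  0.16373276] (np.float64(-229.32070123876036), np.float64(0.3030051161789475)) [[0.038, 0.999, -0.002], [0.999, -0.038, 0.0], [0.0, -0.002, -1.0]] 1.357094971191909
```

View pics/rear.png

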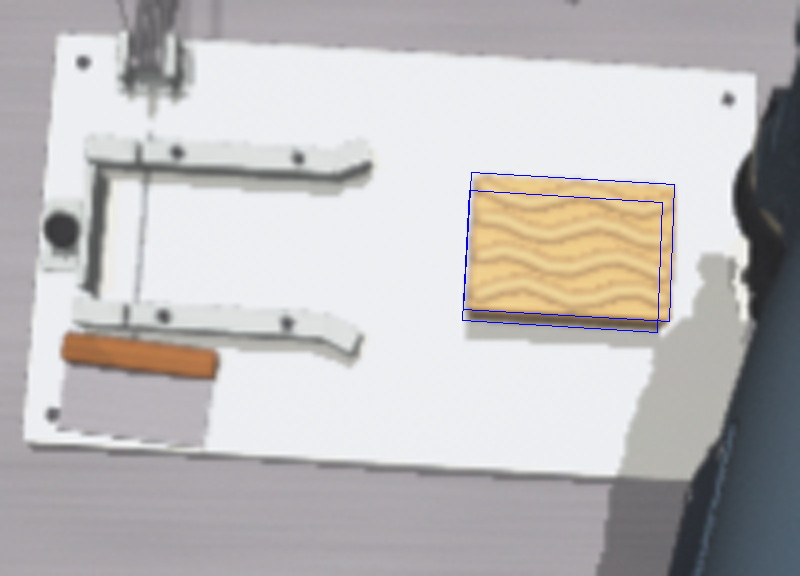

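The loaf now fits the model box at y≈-2 mm, parallel to the lane. I'll lower the fingers and push to the lane entry.

Request:
{"name": "servo_tool", "arguments": {
  "plan": [
    {"rotation": [0,0,0],"dp": [0,0,-5],"gripper": 50},
    {"rotation": [0,0,0],"dp": [0,0,-10],"gripper": 50},
    {"rotation": [0,0,0],"dp": [0,0,-13],"gripper": 50},
    {"rotation": [0,0,0],"dp": [0,0,-13],"gripper": 50},
    {"rotation": [0,0,0],"dp": [0.03,1,-13],"gripper": 50},
    {"rotation": [0,0,0],"dp": [0.07,2,-13],"gripper": 50},
    {"rotation": [0,0,0],"dp": [0.1,3,-13],"gripper": 50},
    {"rotation": [0,0,0],"dp": [0.14,4,-13],"gripper": 50},
    {"rotation": [0,0,0],"dp": [0.17,5,-13],"gripper": 50},
    {"rotation": [0,0,0],"dp": [0.21,6,-13],"gripper": 50},
    {"rotation": [0,0,0],"dp": [0.25,7,-13],"gripper": 50},
    {"rotation": [0,0,0],"dp": [0.28,8,-13],"gripper": 50},
    {"rotation": [0,0,0],"dp": [0.31,9,-13],"gripper": 50},
    {"rotation": [0,0,0],"dp": [0.35,10,-13],"gripper": 50},
    {"rotation": [0,0,0],"dp": [0.38,11,-13],"gripper": 50},
    {"rotation": [0,0,0],"dp": [0.42,12,-13],"gripper": 50},
    {"rotation": [0,0,0],"dp": [0.45,13,-13],"gripper": 50},
    {"rotation": [0,0,0],"dp": [0.49,14,-13],"gripper": 50}
  ]
}}

```text
t: 8.7
tcp_pos: [0.5683, -0.0042, 0.0342]
ee_rot: [[0.034, 0.999, -0.0], [0.999, -0.034, 0.0], [0.0, -0.0, -1.0]]
contact_force: [0.2, -3.2, 0.1]
grip_width: 0.5
grasp_force: 0.0
```

Run:
```python
from h import *
s=telemetry.sense(); print(s["t"],s["tcp_pos"],cut(s["tcp_pos"]),s["contact_force"])
x=[]
for n,(x0,y0) in (("top",(215,125)),("scene",(235,115))):
    c=read_camera(n); x.append(cv2.resize(c["frame"][y0:y0+140,x0:x0+200],None,fx=2,fy=2,interpolation=cv2.INTER_CUBIC))
cv2.imwrite("pics/mid.png",np.hstack(x))
```

```text
8.7 [ 0.56825824 -0.0041809   0.03418907] (np.float64(-88.62173986214583), np.float64(-0.20222031431009127)) [ 0.17261916 -3.15860611  0.11441671]
```

View pics/mid.png

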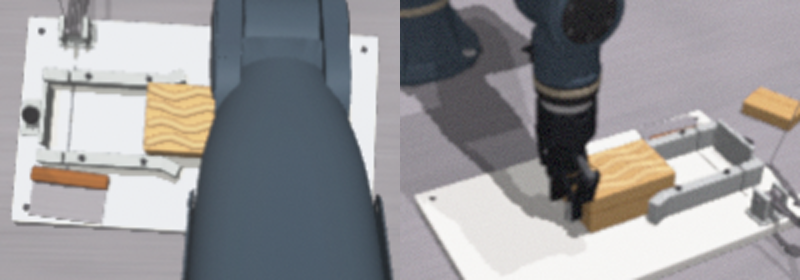

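The front end has entered the lane, centred between the rails, with 3 N of force. I'll continue with the fingers slightly narrower.

Request:
{"name": "servo_tool", "arguments": {
  "plan": [
    {"rotation": [0,0,0],"dp": [0,0,0],"gripper": 35},
    {"rotation": [0,0,0],"dp": [0.03,0.8,0],"gripper": 35},
    {"rotation": [0,0,0],"dp": [0.06,1.6,0],"gripper": 35},
    {"rotation": [0,0,0],"dp": [0.08,2.4,0],"gripper": 35},
    {"rotation": [0,0,0],"dp": [0.11,3.2,0],"gripper": 35},
    {"rotation": [0,0,0],"dp": [0.14,4,0],"gripper": 35},
    {"rotation": [0,0,0],"dp": [0.17,4.8,0],"gripper": 35},
    {"rotation": [0,0,0],"dp": [0.2,5.6,0],"gripper": 35},
    {"rotation": [0,0,0],"dp": [0.22,6.4,0],"gripper": 35},
    {"rotation": [0,0,0],"dp": [0.25,7.2,0],"gripper": 35},
    {"rotation": [0,0,0],"dp": [0.28,8,0],"gripper": 35},
    {"rotation": [0,0,0],"dp": [0.31,8.8,0],"gripper": 35},
    {"rotation": [0,0,0],"dp": [0.34,9.6,0],"gripper": 35},
    {"rotation": [0,0,0],"dp": [0.36,10.4,0],"gripper": 35},
    {"rotation": [0,0,0],"dp": [0.39,11.1,0],"gripper": 35},
    {"rotation": [0,0,0],"dp": [0.41,11.6,0],"gripper": 35},
    {"rotation": [0,0,0],"dp": [0.42,12,0],"gripper": 35}
  ]
}}

```text
t: 10.92
tcp_pos: [0.5726, 0.1154, 0.0343]
ee_rot: [[0.034, 0.999, -0.0], [0.999, -0.034, -0.0], [-0.0, -0.0, -1.0]]
contact_force: [-0.7, -2.9, 0.3]
grip_width: 0.345
grasp_force: 0.0
```

Request:
{"name": "servo_tool", "arguments": {
  "plan": [
    {"rotation": [0,0,0],"dp": [0.01,0.3,0],"gripper": 35},
    {"rotation": [0,0,0],"dp": [0.02,0.5,0],"gripper": 35},
    {"rotation": [0,0,0],"dp": [0.02,0.7,0],"gripper": 35},
    {"rotation": [0,0,0],"dp": [0.03,0.8,0],"gripper": 35},
    {"rotation": [0,0,0],"dp": [0.03,0.9,0],"gripper": 35},
    {"rotation": [0,0,0],"dp": [0.03,0.9,0],"gripper": 35}
  ]
}}

```text
t: 11.68
tcp_pos: [0.5729, 0.1242, 0.0343]
ee_rot: [[0.034, 0.999, -0.0], [0.999, -0.034, 0.0], [0.0, -0.0, -1.0]]
contact_force: [0.4, -1.5, -0.8]
grip_width: 0.35
grasp_force: 0.0
```

Request:
{"name": "servo_tool", "arguments": {
  "plan": [
    {"rotation": [0,0,0],"dp": [0,0.1,0],"gripper": 35},
    {"rotation": [0,0,0],"dp": [0,0.2,0],"gripper": 35},
    {"rotation": [0,0,0],"dp": [0,0.2,0],"gripper": 35}
  ]
}}

```text
t: 12.05
tcp_pos: [0.5729, 0.1256, 0.0343]
ee_rot: [[0.035, 0.999, 0.0], [0.999, -0.035, -0.001], [-0.001, 0.0, -1.0]]
contact_force: [1.1, -5.2, -0.1]
grip_width: 0.349
grasp_force: 0.0
```

Request:
{"name": "servo_tool", "arguments": {
  "plan": [
    {"rotation": [0,0,0],"dp": [0,0.1,0],"gripper": 35},
    {"rotation": [0,0,0],"dp": [0,0.1,0],"gripper": 35}
  ]
}}

```text
t: 12.3
tcp_pos: [0.5729, 0.1257, 0.0343]
ee_rot: [[0.035, 0.999, 0.0], [0.999, -0.035, -0.003], [-0.003, 0.0, -1.0]]
contact_force: [0.1, -10.2, 0.6]
grip_width: 0.352
grasp_force: 0.0
```

Request:
{"name": "servo_tool", "arguments": {
  "plan": [
    {"rotation": [0,0,0],"dp": [0,0.1,0],"gripper": 35},
    {"rotation": [0,0,0],"dp": [0,0.1,0],"gripper": 35}
  ]
}}

```text
t: 12.55
tcp_pos: [0.5729, 0.1256, 0.0343]
ee_rot: [[0.036, 0.999, 0.0], [0.999, -0.036, -0.004], [-0.004, 0.0, -1.0]]
contact_force: [0.3, -15.4, 1.9]
grip_width: 0.35
grasp_force: 0.0
```

The TCP has stopped at 0.1256 while the force climbs 5 → 10 → 15 N, so the loaf is seated, or possibly jammed. I'll back off, rise and check with the camera.

Request:
{"name": "servo_tool", "arguments": {
  "plan": [
    {"rotation": [0,0,0],"dp": [0,-0.5,0],"gripper": 35},
    {"rotation": [0,0,0],"dp": [-0.1,-2,0],"gripper": 35},
    {"rotation": [0,0,0],"dp": [-0.2,-6,0],"gripper": 35},
    {"rotation": [0,0,0],"dp": [-0.2,-8,4],"gripper": 35},
    {"rotation": [0,0,0],"dp": [-0.5,-11,9],"gripper": 35},
    {"rotation": [0,0,0],"dp": [-3,-15,14],"gripper": 35},
    {"rotation": [0,0,0],"dp": [-6,-20,18],"gripper": 35},
    {"rotation": [0,0,0],"dp": [-10,-25,20],"gripper": 35},
    {"rotation": [0,0,0],"dp": [-14,-29,20],"gripper": 35},
    {"rotation": [0,0,0],"dp": [-18,-33,20],"gripper": 35},
    {"rotation": [0,0,0],"dp": [-20,-36,20],"gripper": 35},
    {"rotation": [0,0,0],"dp": [-20,-38,20],"gripper": 35},
    {"rotation": [0,0,0],"dp": [-20,-38,20],"gripper": 35},
    {"rotation": [0,0,0],"dp": [-20,-38,20],"gripper": 35}
  ]
}}

```text
t: 14.3
tcp_pos: [0.3727, -0.2515, 0.2342]
ee_rot: [[0.034, 0.999, -0.0], [0.999, -0.034, 0.0], [0.0, -0.0, -1.0]]
contact_force: [-0.1, 0.2, 0.6]
grip_width: 0.351
grasp_force: 0.0
```

Run:
```python
from h import *
s=telemetry.sense(); print(s["t"],s["tcp_pos"],s["contact_force"],np.abs(s["joint_vel"]).max())
x=[]
for n,(x0,y0) in (("top",(215,125)),("scene",(300,110))):
    c=read_camera(n); im=cv2.resize(c["frame"][y0:y0+130,x0:x0+133],None,fx=3,fy=3,interpolation=cv2.INTER_CUBIC)
    p=((proj(c,[cw(i,j*44,.082) for i,j in((185,1),(185,-1),(55,-1),(55,1))])-[x0,y0]+.5)*3).astype(int); cv2.polylines(im,[p.reshape(-1,1,2)],True,(255,0,0),1)
    x.append(im)
cv2.imwrite("pics/end.png",np.hstack(x))
```

```text
14.3 [ 0.3727035  -0.2515241   0.23420938] [-0.14541334  0.20670454  0.6125944 ] 0.017363994119308855
```

View pics/end.png

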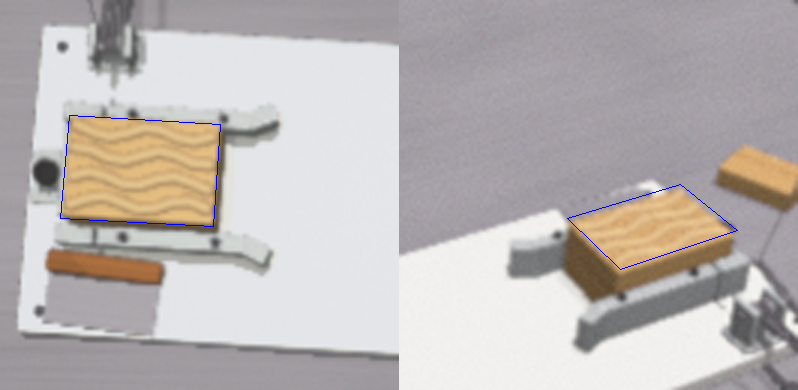

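The loaf's outline matches the seated position (front at the stop) to about 1 mm in both views. It is straight between the rails, the bow and scraper haven't moved, and the robot is clear.

```bash
python3 -c "
from cell import robot; print(robot.job_done())"
```

```text
the job is handed in; nothing more can be done
None
```

The loaf has been pushed between the rails up against the stop plate (the last push met firm resistance at 15 N, and its outline is within about 1 mm of the seated position). The bow is still raised, nothing nearby looks disturbed, the arm is clear, and the job was handed in at about 14 s.

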